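Heft out the loaded weight for the glass bonding press and start the cure timer

ROBOT

A 6-joint arm with a two-finger parallel gripper is mounted at the origin on the work surface. World frame = base frame: x ahead of the robot, y to its left, z up, the work surface at z = 0. Lengths are in m, angles in rad, forces in N, time in s.
With the tool pointing down it reaches from about 0.325 to 1 m from the base axis. Payload 5.1 kg.
Tool frame: the origin (TCP) lies midway between the tips of the shut fingers; the grasp point (between the pads) lies behind it (bot.hold_point_z is the z of the grasp point in the tool frame, in m); z points along the fingers, y is the line along which they close (so a half turn about z gives the same grasp; the last joint's range is limited). The gripper opens to 85 mm and grips with 20 to 120 N. Pads are 22 mm wide; open, the fingers measure 114 mm over their backs; the gripper's body (76 mm by 85 mm) begins 54 mm behind the grasp point. The pads swing forward as they close: fully open they stand 13 mm farther back than shut.
Start: joints at [-1.331, 0.124, 1.65, -0, 1.367, -0.083], TCP at [0.206, -0.616, 0.231] pointing down, gripper open.
Joint ranges: [-2.61, 2.61], [-1.02, 2.33], [0.03, 2.71], [-1.35, 4.49], [0.32, 2.68], [-2.91, 2.91]. Speed limits (rad/s): [2.57, 2.57, 3.14, 3.14, 3.14, 3.14].

INTERFACE

Orientations are given as a rotation vector (axis times angle).
In Python, from station import readout, eyes, order, bot gives the robot as it stands.
- The arm moves only by the tool arm_command, never from a script. Its argument "deltas" is a list of rows, each a list of 5 numbers: the opening, from 0 (shut) to 1 (fully open), then the shift along the tool's x, y, z in m, then the turn about the tool's z in rad. A call has 1 to 8 rows; each row shifts and turns the commanded pose from where the row before left it, along the tool's axes as they then stand; what a row does not reach is not made up. A row lasts 1/12 s, in which the tool goes at most 41.7 mm and 7.16 degrees, less where a joint would pass 70% of its speed; a pose out of reach is approached as far as the arm can. A call is refused whole if a number of a shift passes 0.0417 or a number of a turn 0.125, either way. A call with a gripper value outside its range is refused whole. The fingers move at their own pace and stop on an object; "force" is the grip in N (left out, the last holds). Time passes only in rows, so rows that do not move let the fingers close. It gives the time, the measured TCP pose, the force, the opening and the grip force at its end, in the units of the state.
- readout.get_state(): the state, without advancing time (a new reading comes with each control period).
- eyes.capture(name): name is "scene" or "top" or "wrist"; returns the picture (384x512x3 uint8, red, green, blue); there is no depth.
- eyes.get_calibration(name): a dict with "intrinsics" (3x3 intrinsics, pixels), "eye" and "attitude" of the camera in the world. Camera axes: x right, y up, looking along -z (the intrinsics and any distortion apply to the point x, -y, -z); pixel columns grow to the right and rows downward; lengths in m; the calibration is good to about 2 mm. A picture is of the moment at which its call begins: read the wrist's pose just before it. get_calibration takes no time and is no camera call; for the wrist camera it gives the pose at the moment of the call.
- order.job_done(): hands the job in; it is judged then, once.
The state is a dict: "time_s": time; "joints": joint angles; "dq": joint speeds; "effort": joint torques, N m; "eef_pos": TCP position; "tcp_rot": TCP orientation; "wrist_force": force on the tool from outside, world axes, zero at the start; "wrist_torque": the same for the moment, N m; "finger_gap": finger opening in m; "grasp_force": force on a finger pad.
Only numpy, scipy, OpenCV 4.12 (cv2) and the standard library are available. Lean on these libraries where they do the work, as an engineer would, in place of code of your own. Each camera call takes 0.05 s, during which the arm holds its last target. There are 200 camera calls.

TASK

The three steel pots look alike, but only one is loaded: find it by its weight and set it down gently, upright, in the middle of the bonding press's plate, so that its weight alone holds the plate fully down on the glass. Once the plate is down, push the timer's plunger fully in and let it come back up. Leave the two light pots standing where they were, and do not disturb the glass bulb, the pliers or the wooden block.

Things in the scene. Friction and masses are not known exactly. Their poses are not given: they have to be found in the camera images.
- pot_a: one of three look-alike upright steel pots, 76 mm across, 129 mm tall in all, with a fixed 80 mm lid (top at 93 mm) and on it a round dark steel knob to lift it by, 28 mm across, from 93 to 129 mm up. Origin: centre of the underside, z up. One pot is loaded and weighs 0.7 to 0.9 kg, the other two 0.2 to 0.3 kg; nothing outside shows which.
- pot_b: one of three look-alike upright steel pots, 76 mm across, 129 mm tall in all, with a fixed 80 mm lid (top at 93 mm) and on it a round dark steel knob to lift it by, 28 mm across, from 93 to 129 mm up. Origin: centre of the underside, z up. One pot is loaded and weighs 0.7 to 0.9 kg, the other two 0.2 to 0.3 kg; nothing outside shows which.
- pot_c: one of three look-alike upright steel pots, 76 mm across, 129 mm tall in all, with a fixed 80 mm lid (top at 93 mm) and on it a round dark steel knob to lift it by, 28 mm across, from 93 to 129 mm up. Origin: centre of the underside, z up. One pot is loaded and weighs 0.7 to 0.9 kg, the other two 0.2 to 0.3 kg; nothing outside shows which.
- plate_top (a point): centre of the top face of the bonding press's plate, a flat round level steel plate 110 mm across and 8 mm thick, 112 mm above the bench when up; it moves with the plate. z up. Below it are a dark crossbar (134 mm long, 84 mm high) on two posts, the glass to be bonded and a round base 150 mm across. Nothing stands above it.
- plate (a joint): how far the press's plate has sunk, m: 0 up, 0.012 fully down on the glass. A spring holds it up: a light pot does not move it, the loaded pot sinks it fully.
- plunger_top (a point): centre of the flat top of the cure timer's start plunger, a black round mushroom head 50 mm across, 90 mm above the bench when up; it moves with the plunger. z up. It stands in the middle of the timer, a grey box 90 x 110 mm and 55 mm high.
- plunger (a joint): how far the timer's plunger is pressed down, m: 0 up, 0.014 fully in (2.5 N to start, 6 N fully in); it springs back when let go.
- bulb: bystander: glass bulb, 76 mm across and 122 mm tall, standing on its round glass foot 64 mm across. Origin: centre of its underside.
- pliers: bystander: pliers lying on the bench, 165 mm long, 62 mm across the handles, 16 mm high; x along them to the jaws, origin near the pivot at bench height.
- block: bystander: plain wooden block 100 x 35 x 30 mm, lying flat. Origin: centre of its underside.

How it is judged:
On the way, in this order (a step that is already met when the one before it is completed fails the run):
1. the loaded pot stands upright in the middle of the plate, let go, and holds the plate fully down (value of joint plate above 0.0105 m and contact force between the fingers and pot_a below 0.1 N and contact force between the fingers and pot_b below 0.1 N and contact force between the fingers and pot_c below 0.1 N and ((horizontal distance between pot_a and plate_top below 0.018 m and z of pot_a in the frame of plate_top between -0.006 and 0.006 m and angle between pot_a's own z axis and vertical below 0.1 rad) or (horizontal distance between pot_b and plate_top below 0.018 m and z of pot_b in the frame of plate_top between -0.006 and 0.006 m and angle between pot_b's own z axis and vertical below 0.1 rad) or (horizontal distance between pot_c and plate_top below 0.018 m and z of pot_c in the frame of plate_top between -0.006 and 0.006 m and angle between pot_c's own z axis and vertical below 0.1 rad))), for 0.3 s.
2. with the plate down, the timer's plunger is pushed fully in (value of joint plate above 0.0105 m and value of joint plunger above 0.0125 m), for 0.1 s.
At the end, for the whole second after the job is handed in: The plate is at least 10.5 mm down under the loaded pot alone, which stands on it upright (within 0.1 rad), at rest, with its axis within 18 mm of the plate's centre; the other two pots stand upright and at rest within 30 mm of where they started; the plunger is back up (within 3 mm) (value of joint plate above 0.0105 m and value of joint plunger below 0.003 m and ((horizontal distance between pot_a and plate_top below 0.018 m and z of pot_a in the frame of plate_top between -0.006 and 0.006 m and angle between each of pot_a, pot_b, pot_c's own z axis and vertical below 0.1 rad and linear speed of each of pot_a, pot_b, pot_c below 0.02 m/s and distance of each of pot_b, pot_c from where it was at the start of the episode below 0.03 m) or (horizontal distance between pot_b and plate_top below 0.018 m and z of pot_b in the frame of plate_top between -0.006 and 0.006 m and angle between each of pot_b, pot_a, pot_c's own z axis and vertical below 0.1 rad and linear speed of each of pot_b, pot_a, pot_c below 0.02 m/s and distance of each of pot_a, pot_c from where it was at the start of the episode below 0.03 m) or (horizontal distance between pot_c and plate_top below 0.018 m and z of pot_c in the frame of plate_top between -0.006 and 0.006 m and angle between each of pot_c, pot_a, pot_b's own z axis and vertical below 0.1 rad and linear speed of each of pot_c, pot_a, pot_b below 0.02 m/s and distance of each of pot_a, pot_b from where it was at the start of the episode below 0.03 m))); the robot touches nothing.
It fails at once if the timer is started before the plate is down (plunger in by 6 mm with the plate less than 6 mm down) (value of joint plunger above 0.006 m and value of joint plate below 0.006 m).
It fails at once if a pot is let fall (over 0.5 m/s with no finger on it) ((linear speed of pot_a above 0.5 m/s and contact force between the fingers and pot_a below 0.1 N) or (linear speed of pot_b above 0.5 m/s and contact force between the fingers and pot_b below 0.1 N) or (linear speed of pot_c above 0.5 m/s and contact force between the fingers and pot_c below 0.1 N)).
It fails at once if the bulb, the pliers or the block is moved by more than 25 mm, or the bulb is tipped by more than 0.4 rad (distance of any of bulb, pliers, block from where it was at the start of the episode above 0.025 m or angle between bulb's own z axis and vertical above 0.4 rad).
It also fails if it takes over 64 s, if anything falls off the work surface, if the arm or the gripper's body presses on something with over 40 N, if the wrist force passes 120 N, or if a joint passes its speed limit or range.

## Working session

There is one attempt and no reset: what is moved stays moved. The work goes in short steps, Python scripts to look and compute and a tool call to move; the robot and the scene stay as the last step left them, time stands still between calls to the robot, and variables do not carry over. Pictures are saved under pics/ and viewed, at most 10 in all, crops included, and the job is handed in when it is done.

Besides the shell and the picture viewer there is one more tool, called after "Emit:" by a JSON object that holds its "op" and its "data". arm_command: Moves the arm, as the interface text tells. Its arguments: {"type":"object","properties":{"deltas":{"type":"array","items":{"type":"array","items":{"type":"number"}}},"force":{"type":"number"}},"required":["deltas"]}

```bash
mkdir -p pics; python3 - <<'E'
from station import readout, eyes, order, bot
import cv2, numpy as np
s=readout.get_state(); print({k:np.round(v,3).tolist() for k,v in s.items()}); print(bot.hold_point_z)
for n in("top","scene"):
    im=eyes.capture(n); cv2.imwrite(f"pics/{n}0.png",im[:,:,::-1]); c=eyes.get_calibration(n); print(n,{k:np.round(v,4).tolist() for k,v in c.items()})
E
```

```text
{'time_s': 0.0, 'joints': [-1.331, 0.124, 1.652, 0.0, 1.367, -0.083], 'dq': [-0.003, 0.001, -0.0, -0.001, 0.001, 0.001], 'effort': [0.001, -42.361, -36.545, 0.0, 0.007, 0.0], 'eef_pos': [0.206, -0.616, 0.23], 'tcp_rot': [-3.099, -0.504, 0.0], 'wrist_force': [-0.337, -0.609, 0.179], 'wrist_torque': [-0.073, -0.024, -0.01], 'grasp_force': 0.0, 'finger_gap': 0.085}
-0.0187
top {'intrinsics': [[446.0071, 0.0, 262.1715], [0.0, 446.0071, 187.0647], [0.0, 0.0, 1.0]], 'eye': [0.3135, 0.0452, 1.2449], 'attitude': [0.1255, -0.1541, -1.5615]}
scene {'intrinsics': [[354.1583, 0.0, 259.02], [0.0, 354.1583, 188.3976], [0.0, 0.0, 1.0]], 'eye': [1.1623, 0.1092, 0.7203], 'attitude': [0.603, 0.6933, 1.5572]}
```

View pics/top0.png

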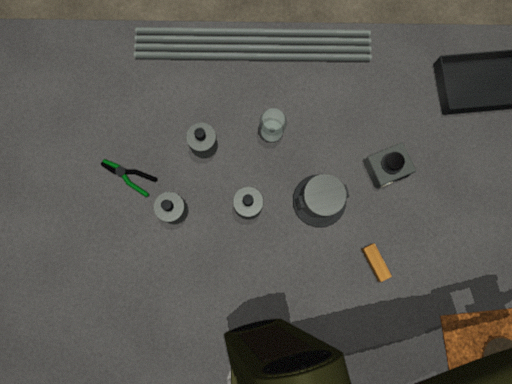

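View pics/scene0.png

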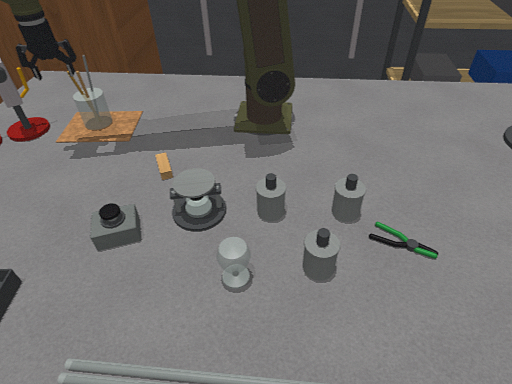

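The top view shows pots with knobs near (200,133), (167,205) and (248,200), the press plate at (325,195), the plunger at (394,161), the bulb at (273,125), the block at (377,262) and the pliers at (128,177). The scene view shows the same layout, with the knobs at (271,181), (352,181) and (323,236).

```bash
cat > h.py <<'E'
from station import readout, eyes, order, bot
import cv2, numpy as np
from scipy.spatial.transform import Rotation as R
def ray(c,u,v):
    K=c["intrinsics"]; d=np.linalg.inv(K)@[u,v,1]; d=np.array([d[0],-d[1],-d[2]])
    return np.array(c["eye"]),R.from_rotvec(c["attitude"]).as_matrix()@d
def onz(c,u,v,z):
    e,d=ray(c,u,v); return e+d*(z-e[2])/d[2]
def proj(c,p):
    q=R.from_rotvec(c["attitude"]).as_matrix().T@(np.array(p)-c["eye"]); k=np.array(c["intrinsics"])@[q[0],-q[1],-q[2]]; return k[:2]/k[2]
def blob(g,u,v,r,thr,dark):
    """centroid, area, bbox of the thresholded component nearest (u,v) within r"""
    m=((g<thr) if dark else (g>thr)).astype(np.uint8)
    w=np.zeros_like(m); cv2.circle(w,(int(u),int(v)),r,1,-1); m*=w
    n,l,st,ce=cv2.connectedComponentsWithStats(m)
    i=1+np.argmin([np.hypot(*(ce[k]-[u,v]))-st[k,4]*.05 for k in range(1,n)])
    return ce[i],st[i]
E
python3 - <<'E'
from h import *
for n,seeds in (("top",dict(k1=(200,133,.129),k2=(167,205,.129),k3=(248,200,.129),pl=(394,161,.09))),("scene",dict(k3=(271,181,.129),k2=(352,181,.129),k1=(323,236,.129),pl=(110,211,.09)))):
    g=cv2.cvtColor(cv2.imread(f"pics/{n}0.png"),cv2.COLOR_BGR2GRAY); c=eyes.get_calibration(n)
    for k,(u,v,z) in seeds.items():
        ce,st=blob(g,u,v,14,45,True)
        print(n,k,ce.round(1),st,"topplane",onz(c,*ce,z).round(3), "mid",onz(c,*ce,z-.018).round(3))
    # lids / plate: bright
    for k,(u,v,z,r) in (dict(l1=(201,138,.093,20),l2=(169,207,.093,20),l3=(248,202,.093,20),plate=(325,195,.112,26)) if n=="top" else dict(plate=(194,182,.112,25))).items():
        print(g[v-2:v+3,u-24:u+25:3].mean(0).round().astype(int))
        for t in (100,110,120):
            ce,st=blob(g,u,v,r,t,False); 
            m=onz(c,*ce,z); mm=onz(c,st[0]+st[2]/2-.5,st[1]+st[3]/2-.5,z); print(n,k,t,ce.round(1),st,m.round(3),"bbox",mm.round(3),"dia",np.round(st[2]*np.linalg.norm(onz(c,u+1,v,z)-onz(c,u,v,z)),3),np.round(st[3]*np.linalg.norm(onz(c,u,v+1,z)-onz(c,u,v,z)),3))
c=eyes.get_calibration("top")
for nm,u,v,z in(("bulb",273,122,.06),("block",377,262,.03),("pliers",122,172,0),("boxc",390,168,.055)): print(nm,onz(c,u,v,z).round(3))
a=cv2.imread("pics/top0.png")[90:290,90:430]; cv2.imwrite("pics/crop.png",cv2.resize(a,None,fx=2.35,fy=2.35,interpolation=cv2.INTER_CUBIC))
E
```

```text
top k1 [200.5 137.2] [195 133  10   8  35] topplane [0.645 0.185 0.129] mid [0.65  0.187 0.111]
top k2 [169.6 207.5] [165 202   8   9  28] topplane [0.461 0.258 0.129] mid [0.463 0.261 0.111]
top k3 [247.4 203.4] [243 201  10   5  20] topplane [0.472 0.062 0.129] mid [0.475 0.062 0.111]
top pl [393.4 162.3] [384 152  21  22 323] topplane [ 0.591 -0.326  0.09 ] mid [ 0.595 -0.332  0.072]
[101 102  97 106 121 124  82  38  30  47 126 124 128  73  98 101 101]
top l1 100 [200.  136.4] [182 122  35  29 562] [0.657 0.191 0.093] bbox [0.659 0.194 0.093] dia 0.093 0.08
top l1 110 [200.9 136.9] [187 123  29  28 466] [0.656 0.189 0.093] bbox [0.657 0.188 0.093] dia 0.077 0.077
top l1 120 [202.4 139.2] [187 123  28  27 318] [0.65  0.184 0.093] bbox [0.659 0.19  0.093] dia 0.075 0.075
[ 99 100  98 127 128 123  56  52  46  33 138 136 139  53  59  99 101]
top l2 100 [167.6 206.5] [151 188  33  34 652] [0.468 0.27  0.093] bbox [0.473 0.271 0.093] dia 0.085 0.089
top l2 110 [168.5 206.4] [153 192  31  30 568] [0.468 0.267 0.093] bbox [0.468 0.269 0.093] dia 0.08 0.078
top l2 120 [168.8 206.6] [154 19
[... 1151 characters left out ...]
0.681 0.184 0.129] mid [0.667 0.186 0.111]
scene pl [109.4 211.5] [ 99 204  22  17 263] topplane [ 0.601 -0.328  0.09 ] mid [ 0.585 -0.341  0.072]
[130 136 138 137 137 137 137 136 137 137 137 138 140 137 142  95 109]
scene plate 100 [193.2 176.9] [ 169  157   51   40 1458] [ 0.482 -0.142  0.112] bbox [ 0.48  -0.141  0.112] dia 0.133 0.156
scene plate 110 [193.4 176.7] [ 169  157   51   39 1437] [ 0.481 -0.142  0.112] bbox [ 0.478 -0.141  0.112] dia 0.133 0.152
scene plate 120 [193.4 176.7] [ 169  157   51   39 1425] [ 0.481 -0.142  0.112] bbox [ 0.478 -0.141  0.112] dia 0.133 0.152
bulb [ 0.711 -0.006  0.06 ]
block [ 0.329 -0.287  0.03 ]
pliers [0.579 0.421 0.   ]
boxc [ 0.583 -0.327  0.055]
```

View pics/crop.png

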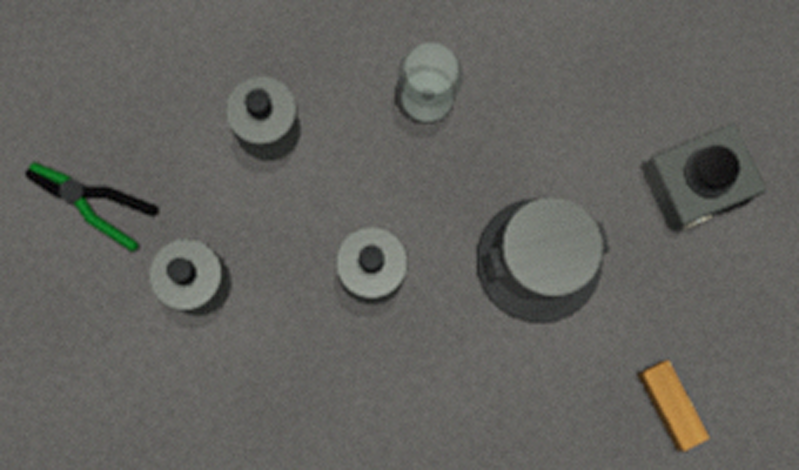

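Lids, from blob diameters of 76–80 mm against the true 80 mm: P1 (0.657, 0.189), P2 (0.468, 0.267), P3 (0.483, 0.062). The plate is at (0.499, −0.137) and the plunger at (0.593, −0.327). Next I move above P3.

Emit:
{"op": "arm_command", "data": {"deltas": [[1,0.02,-0.0231,0,0],[1,0.02,-0.0231,0,0],[1,0.02,-0.0231,0,0],[1,0.02,-0.0231,0,0],[1,0.02,-0.0231,0,0],[1,0.02,-0.0231,0,0],[1,0.02,-0.0231,0,0],[1,0.02,-0.0231,0,0]], "force": 60}}

```text
time_s: 0.77
eef_pos: [0.2994, -0.3888, 0.2307]
tcp_rot: [-3.1, -0.504, 0.0]
wrist_force: [0.7, -0.0, 0.7]
finger_gap: 0.0854
grasp_force: 0.0
```

Emit:
{"op": "arm_command", "data": {"deltas": [[1,0.02,-0.0231,0,0],[1,0.02,-0.0231,0,0],[1,0.02,-0.0231,0,0],[1,0.02,-0.0231,0,0],[1,0.02,-0.0231,0,0],[1,0.02,-0.0231,0,0],[1,0.02,-0.0231,0,0],[1,0.02,-0.0231,0,0]]}}

```text
time_s: 1.43
eef_pos: [0.3924, -0.1628, 0.231]
tcp_rot: [-3.101, -0.504, 0.0]
wrist_force: [0.9, 0.2, -0.7]
finger_gap: 0.085
grasp_force: 0.0
```

Emit:
{"op": "arm_command", "data": {"deltas": [[1,0.02,-0.0231,0,0],[1,0.02,-0.0231,0,0],[1,0.02,-0.0231,0,0],[1,0.02,-0.0231,0,0],[1,0.02,-0.0231,0,0],[1,0.02,-0.0231,0,0],[1,0.02,-0.0231,0,0],[1,0,0,0,0]]}}

```text
time_s: 2.1
eef_pos: [0.4745, 0.0372, 0.2309]
tcp_rot: [-3.098, -0.512, 0.0]
wrist_force: [0.1, -0.1, 0.2]
finger_gap: 0.0855
grasp_force: 0.0
```

```bash
cat >> h.py <<'E'
def to(p):
    s=readout.get_state(); M=R.from_rotvec(s["tcp_rot"]).as_matrix(); return (M.T@(np.array(p)-s["eef_pos"])).round(4)
def st():
    s=readout.get_state(); print({k:np.round(s[k],4).tolist() for k in("time_s","eef_pos","tcp_rot","wrist_force","finger_gap","grasp_force","joints")})
E
python3 - <<'E'
from h import *
st(); c=eyes.get_calibration("wrist"); im=eyes.capture("wrist"); cv2.imwrite("pics/w1.png",im[:,:,::-1])
print(to([.483,.062,.23]),c, [proj(c,[.483,.062,z]) for z in(.093,.129)])
E
```

```text
{'time_s': 2.1, 'eef_pos': [0.4745, 0.0372, 0.2309], 'tcp_rot': [-3.0977, -0.512, 0.0002], 'wrist_force': [0.117, -0.0956, 0.1683], 'finger_gap': 0.0855, 'grasp_force': 0.0, 'joints': [-0.0357, -0.2738, 2.0261, 0.0019, 1.3898, 1.2071]}
[ 0.0171 -0.0224  0.0008] {'intrinsics': array([[271.08170497,   0.        , 253.87776603],
       [  0.        , 271.08170497, 193.53930264],
       [  0.        ,   0.        ,   1.        ]]), 'eye': array([0.53917243, 0.05848173, 0.37415686]), 'attitude': array([-0.23506923,  0.17092001, -1.23625934])} [array([234.04396605, 169.29804906]), array([231.22681805, 176.43101969])]
```

View pics/w1.png

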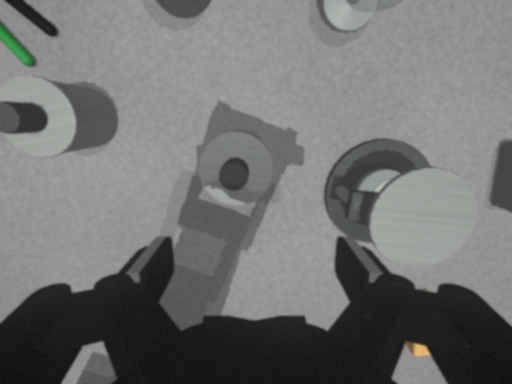

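The wrist view shows P3's lid centred at about (235,168) and its knob at (234,174), within about 2 px of my projection. The plate is at about (424,216) and P2's lid at about (36,116). I'll cross-check those as I descend on P3.

Emit:
{"op": "arm_command", "data": {"deltas": [[1,0.0085,-0.011,0,0],[1,0.0085,-0.011,0,0],[1,0,0,0.03,0],[1,0,0,0.03,0],[1,0,0,0.03,0],[1,0,0,0.025,0],[1,0,0,0.015,0],[1,0,0,0,0]], "force": 60}}

```text
time_s: 2.82
eef_pos: [0.4793, 0.0586, 0.0967]
tcp_rot: [-3.1, -0.503, 0.014]
wrist_force: [-0.9, 1.1, -0.7]
finger_gap: 0.0855
grasp_force: 0.0
```

```bash
python3 - <<'E'
from h import *
st(); print(to([.483,.062,.1]))
c={'intrinsics': np.array([[271.0817,0,253.8778],[0,271.0817,193.5393],[0,0,1]]),'eye':np.array([0.53917243, 0.05848173, 0.37415686]),'attitude':np.array([-0.23506923,  0.17092001, -1.23625934])}
for n,u,v,z in(("plate",424,216,.112),("p3",235,168,.093),("p2",36,116,.093),("knob",234,173,.129)): print(n,onz(c,u,v,z).round(3))
ct=eyes.get_calibration("top")
E
```

```text
{'time_s': 2.8167, 'eef_pos': [0.4793, 0.0586, 0.0967], 'tcp_rot': [-3.1001, -0.5028, 0.0139], 'wrist_force': [-0.9381, 1.1016, -0.7405], 'finger_gap': 0.0855, 'grasp_force': 0.0, 'joints': [0.0106, -0.1194, 2.1315, -0.0004, 1.1384, 1.2599]}
[ 0.0046 -0.0021 -0.0034]
plate [ 0.503 -0.138  0.112]
p3 [0.485 0.061 0.093]
p2 [0.471 0.266 0.093]
knob [0.487 0.061 0.129]
```

Emit:
{"op": "arm_command", "data": {"deltas": [[1,0.006,-0.002,-0.003,0],[0,0,0,0,0],[0,0,0,0,0],[0,0,0,0,0],[0,0,0,0,0],[0,0,0,0,0],[0,0,0,0,0],[0,0,0,0,0]], "force": 60}}

```text
time_s: 3.48
eef_pos: [0.4888, 0.0631, 0.1054]
tcp_rot: [3.1, 0.505, 0.003]
wrist_force: [0.4, -2.1, 4.6]
finger_gap: 0.0261
grasp_force: 58.9
```

```bash
python3 -c "
from h import *
st()"
```

```text
{'time_s': 3.4833, 'eef_pos': [0.4888, 0.0631, 0.1054], 'tcp_rot': [3.0998, 0.505, 0.0026], 'wrist_force': [0.4074, -2.0555, 4.5973], 'finger_gap': 0.0261, 'grasp_force': 58.9315, 'joints': [0.0198, -0.1139, 2.1104, -0.0008, 1.1434, 1.268]}
```

Emit:
{"op": "arm_command", "data": {"deltas": [[0,0,0,-0.003,0],[0,0,0,-0.003,0],[0,0,0,-0.003,0],[0,0,0,-0.003,0],[0,0,0,0,0],[0,0,0,0,0],[0,0,0,0,0],[0,0,0,0,0]]}}

```text
time_s: 4.15
eef_pos: [0.4878, 0.0634, 0.116]
tcp_rot: [-3.101, -0.505, 0.001]
wrist_force: [0.3, 0.1, -8.1]
finger_gap: 0.0263
grasp_force: 59.4
```

```bash
python3 -c "
from h import *
st()"
```

```text
{'time_s': 4.15, 'eef_pos': [0.4878, 0.0634, 0.116], 'tcp_rot': [-3.1006, -0.5049, 0.001], 'wrist_force': [0.3381, 0.1417, -8.0715], 'finger_gap': 0.0263, 'grasp_force': 59.4219, 'joints': [0.0201, -0.1279, 2.1035, 0.0, 1.1667, 1.268]}
```

The wrist reads −8.1 N, so P3 is the loaded pot. I lift it clear and look again.

Emit:
{"op": "arm_command", "data": {"deltas": [[0,0,0,-0.01,0],[0,0,0,-0.02,0],[0,0,0,-0.025,0],[0,0,0,-0.025,0],[0,0,0,-0.025,0],[0,0,0,-0.02,0],[0,0,0,-0.015,0],[0,0,0,0,0]]}}

```text
time_s: 4.82
eef_pos: [0.4901, 0.0634, 0.2619]
tcp_rot: [3.099, 0.505, 0.013]
wrist_force: [1.2, 0.4, -7.6]
finger_gap: 0.0259
grasp_force: 60.4
```

```bash
python3 - <<'E'
from h import *
st(); print(to([.502,-.136,.256]))
im=eyes.capture("top"); cv2.imwrite("pics/top2.png",im[:,:,::-1])
im=eyes.capture("scene"); cv2.imwrite("pics/sc2.png",im[:,:,::-1])
E
```

```text
{'time_s': 4.8167, 'eef_pos': [0.4901, 0.0634, 0.2619], 'tcp_rot': [3.0994, 0.5047, 0.0134], 'wrist_force': [1.1953, 0.4144, -7.615], 'finger_gap': 0.0259, 'grasp_force': 60.3742, 'joints': [0.0201, -0.2525, 1.9572, -0.0001, 1.4282, 1.2681]}
[-0.0521  0.1929  0.006 ]
```

View pics/sc2.png

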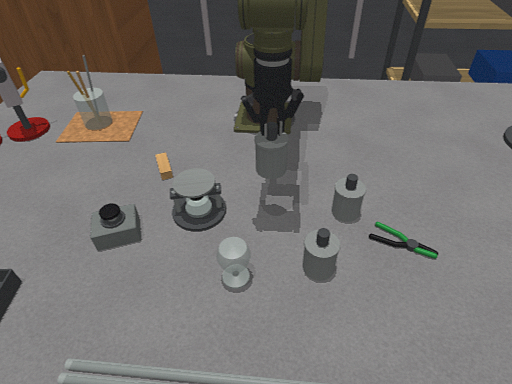

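The scene view shows the pot hanging upright at about (271,153), well above plate height, with everything else unmoved. I carry it over the plate.

Emit:
{"op": "arm_command", "data": {"deltas": [[0,-0.004,0.015,0,0],[0,-0.007,0.026,0,0],[0,-0.008,0.03,0,0],[0,-0.008,0.03,0,0],[0,-0.008,0.03,0,0],[0,-0.008,0.029,0,0],[0,-0.006,0.022,0,0],[0,-0.003,0.011,0,0]]}}

```text
time_s: 5.58
eef_pos: [0.4988, -0.1386, 0.2538]
tcp_rot: [-3.101, -0.501, 0.006]
wrist_force: [-0.1, 1.0, -8.7]
finger_gap: 0.026
grasp_force: 60.5
```

Emit:
{"op": "arm_command", "data": {"deltas": [[0,0,0,0,0],[0,0,0,0,0],[0,0,0,0,0]]}}

```text
time_s: 5.83
eef_pos: [0.4995, -0.1351, 0.2551]
tcp_rot: [-3.099, -0.505, 0.003]
wrist_force: [-0.4, 0.3, -8.4]
finger_gap: 0.0265
grasp_force: 60.5
```

```bash
python3 - <<'E'
from h import *
st(); print(to([.502,-.136,.256]))
c=eyes.get_calibration("wrist"); im=eyes.capture("wrist"); 
s=eyes.capture("scene")
cs=eyes.get_calibration("scene"); p=readout.get_state()["eef_pos"]
print("scene proj plate",proj(cs,[.501,-.137,.112]),[proj(cs,[.501,-.137+d,.112]).round(1) for d in(-.055,.055)])
print("pot bottom if axis at tcp",[proj(cs,[p[0],p[1]+d,p[2]-.105]).round(1) for d in (-.038,.038)])
a=cv2.resize(s[100:250,120:290],None,fx=3,fy=3,interpolation=cv2.INTER_CUBIC)
w=im; h=max(a.shape[0],w.shape[0]); b=np.zeros((h,w.shape[1]+a.shape[1],3),np.uint8)
b=np.zeros((600,800,3),np.uint8); w2=cv2.resize(w,(290,217)); b[:450,:510]=a; b[:217,510:]=w2
cv2.imwrite("pics/c3.png",b[:450,:,::-1])
E
```

```text
{'time_s': 5.8333, 'eef_pos': [0.4995, -0.1351, 0.2551], 'tcp_rot': [-3.0986, -0.5053, 0.0026], 'wrist_force': [-0.4146, 0.3429, -8.4071], 'finger_gap': 0.0265, 'grasp_force': 60.4907, 'joints': [-0.3684, -0.1863, 1.9131, 0.0009, 1.4172, 0.879]}
[ 0.0021  0.0017 -0.0009]
scene proj plate [193.52100976 181.83281705] [array([172.8, 180.7]), array([214.5, 182.9])]
pot bottom if axis at tcp [array([177.5, 169.3]), array([207.1, 170.8])]
```

View pics/c3.png

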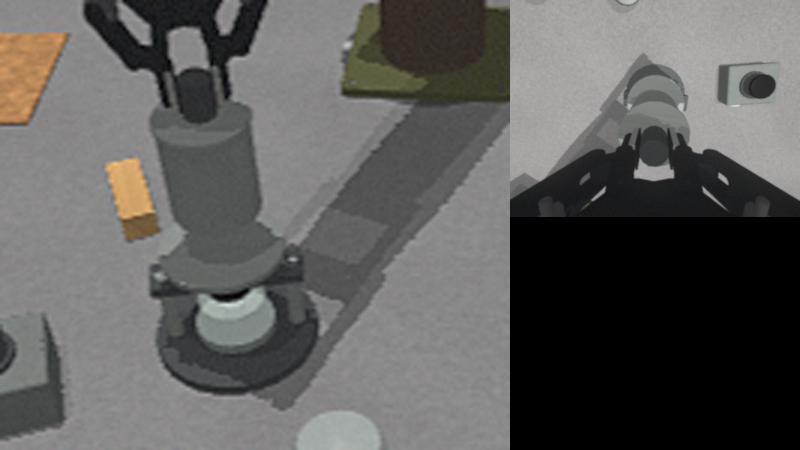

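The pot hangs upright over the plate: its bottom edges are at scene columns 178–207 and the plate spans 173–215, so they are centred. I lower it gently.

Emit:
{"op": "arm_command", "data": {"deltas": [[0,0.002,0.001,0.008,0],[0,0,0,0.01,0],[0,0,0,0.009,0],[0,0,0,0.004,0],[0,0,0,0.003,0],[0,0,0,0.003,0],[0,0,0,0.003,0],[0,0,0,0,0]]}}

```text
time_s: 6.6
eef_pos: [0.5023, -0.1365, 0.2166]
tcp_rot: [3.101, 0.505, 0.0]
wrist_force: [-0.8, -0.1, -4.8]
finger_gap: 0.0263
grasp_force: 60.9
```

Emit:
{"op": "arm_command", "data": {"deltas": [[0,0,0,0.002,0],[0,0,0,0.002,0],[0,0,0,0.002,0],[0,0,0,0.002,0],[0,0,0,0.001,0],[0,0,0,0,0],[0,0,0,0,0]]}}

```text
time_s: 7.18
eef_pos: [0.5024, -0.1366, 0.2075]
tcp_rot: [3.1, 0.505, 0.001]
wrist_force: [-0.6, -0.9, -4.4]
finger_gap: 0.026
grasp_force: 61.0
```

```bash
python3 -c "
from h import *
st(); print(to([.502,-.136,.204]))"
```

```text
{'time_s': 7.1833, 'eef_pos': [0.5024, -0.1366, 0.2075], 'tcp_rot': [3.1003, 0.5046, 0.0009], 'wrist_force': [-0.5629, -0.9224, -4.3916], 'finger_gap': 0.026, 'grasp_force': 61.0457, 'joints': [-0.3686, -0.15, 1.9618, -0.0002, 1.329, 0.8796]}
[-0.0002 -0.0007  0.0035]
```

Emit:
{"op": "arm_command", "data": {"deltas": [[0,0,0,0.001,0],[0,0,0,0.001,0],[0,0,0,0.001,0],[0,0,0,0.0005,0],[0,0,0,0,0],[0,0,0,0,0]]}}

```text
time_s: 7.68
eef_pos: [0.5026, -0.1367, 0.2054]
tcp_rot: [3.1, 0.505, 0.002]
wrist_force: [-3.9, -0.2, 5.7]
finger_gap: 0.0257
grasp_force: 61.9
```

Fully down: the force has turned upward. I release and rise.

Emit:
{"op": "arm_command", "data": {"deltas": [[0,0,0,-0.0006,0],[0,0,0,0,0],[0.45,0,0,0,0],[0.6,0,0,0,0],[0.8,0,0,0,0],[0.9,0,0,0,0],[0.9,0,0,0,0],[0.9,0,0,0,0]]}}

```text
time_s: 8.35
eef_pos: [0.5022, -0.1364, 0.2042]
tcp_rot: [-3.101, -0.505, -0.0]
wrist_force: [-0.2, -0.3, -0.7]
finger_gap: 0.0766
grasp_force: 0.0
```

Emit:
{"op": "arm_command", "data": {"deltas": [[0.9,0,0,-0.005,0],[0.9,0,0,-0.015,0],[0.9,0,0,-0.02,0],[0.9,0,0,-0.02,0],[0.9,0,0,-0.02,0],[0.9,0,0,-0.01,0],[0.9,0,0,0,0]]}}

```text
time_s: 8.93
eef_pos: [0.5035, -0.1369, 0.298]
tcp_rot: [3.098, 0.504, 0.008]
wrist_force: [0.2, 0.1, 0.1]
finger_gap: 0.0768
grasp_force: 0.0
```

```bash
python3 - <<'E'
from h import *
st(); 
w=eyes.capture("wrist"); c=eyes.get_calibration("wrist")
s=eyes.capture("scene");cs=eyes.get_calibration("scene")
print("knob proj",proj(c,[.502,-.137,.229]).round(1),"lid",proj(c,[.502,-.137,.193]).round(1),"plate down",proj(c,[.501,-.137,.1]).round(1),"plunger",proj(c,[.593,-.327,.09]).round(1))
print("scene lid top down",[proj(cs,[.501,-.137+d,.193]).round(1) for d in(-.04,.04)],"plate edge dn/up",[proj(cs,[.556,-.137,z]).round(1) for z in(.1,.112)])
b=np.zeros((450,800,3),np.uint8); b[:,:300]=cv2.resize(s[100:250,140:240],None,fx=3,fy=3,interpolation=cv2.INTER_CUBIC); b[:375,300:]=cv2.resize(w,(500,375))
cv2.imwrite("pics/c4.png",b[:,:,::-1])
E
```

```text
{'time_s': 8.9333, 'eef_pos': [0.5035, -0.1369, 0.298], 'tcp_rot': [3.0978, 0.5044, 0.0081], 'wrist_force': [0.2033, 0.1032, 0.1184], 'finger_gap': 0.0768, 'grasp_force': 0.0, 'joints': [-0.3684, -0.2006, 1.8542, 0.0, 1.4819, 0.8796]}
knob proj [253.5 205.8] lid [253.5 193.9] plate down [253.2 175.1] plunger [416.2 152.6]
scene lid top down [array([172.7, 156.3]), array([204.9, 157.8])] plate edge dn/up [array([189.1, 200.1]), array([188.4, 196.6])]
```

View pics/c4.png

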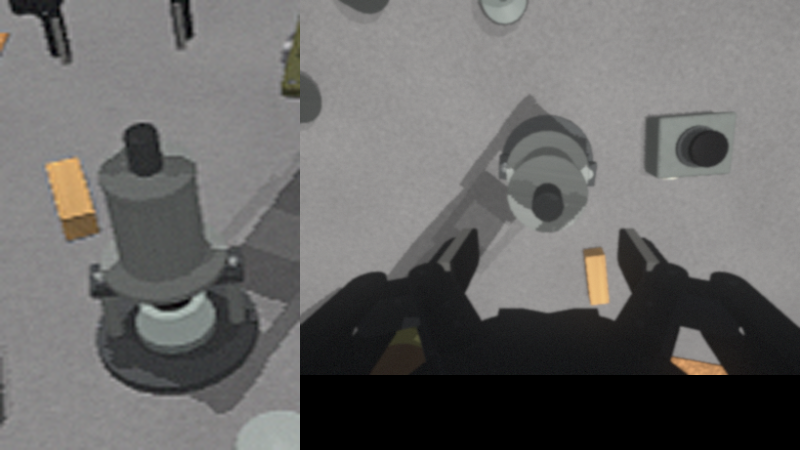

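The wrist view shows the lid at about (253,195), as projected for a pot centred on the plate. In the scene view the plate's front edge is at row ~199–200, where it should be when down. The plunger is at about (414,150). I shut the fingers and move over it.

Emit:
{"op": "arm_command", "data": {"deltas": [[0.5,0.003,0.02,0,0],[0,0.003,0.027,0,0],[0,0.003,0.028,0,0],[0,0.003,0.03,0,0],[0,0.003,0.03,0,0],[0,0.003,0.03,0,0],[0,0.003,0.026,0,0],[0,0.003,0.018,0,0]]}}

```text
time_s: 9.7
eef_pos: [0.591, -0.3288, 0.2912]
tcp_rot: [-3.099, -0.502, 0.005]
wrist_force: [0.6, 0.4, -0.1]
finger_gap: -0.0001
grasp_force: 0.0
```

Emit:
{"op": "arm_command", "data": {"deltas": [[0,0,0,0.03,0],[0,0,0,0.035,0],[0,0,0,0.035,0],[0,0,0,0.03,0],[0,0,0,0.02,0],[0,0,0,0.01,0],[0,0,0,0,0],[0,0,0,0,0]]}}

```text
time_s: 10.37
eef_pos: [0.5909, -0.3268, 0.1337]
tcp_rot: [-3.1, -0.505, 0.002]
wrist_force: [0.5, -0.4, 0.0]
finger_gap: 0.0
grasp_force: 0.0
```

```bash
python3 - <<'E'
from h import *
st(); print(to([.593,-.327,.092]))
w=eyes.capture("wrist"); s=eyes.capture("scene")
b=np.zeros((375,800,3),np.uint8); b[:360,:300]=cv2.resize(s[130:250,70:170],None,fx=3,fy=3,interpolation=cv2.INTER_CUBIC); b[:375,300:]=cv2.resize(w,(500,375))
cv2.imwrite("pics/c5.png",b[:,:,::-1])
E
```

```text
{'time_s': 10.3667, 'eef_pos': [0.5909, -0.3268, 0.1337], 'tcp_rot': [-3.0997, -0.5047, 0.0018], 'wrist_force': [0.5163, -0.3513, 0.0333], 'finger_gap': 0.0, 'grasp_force': 0.0, 'joints': [-0.5846, 0.2526, 1.6718, 0.0, 1.2187, 0.6634]}
[0.002  0.0009 0.0416]
```

View pics/c5.png

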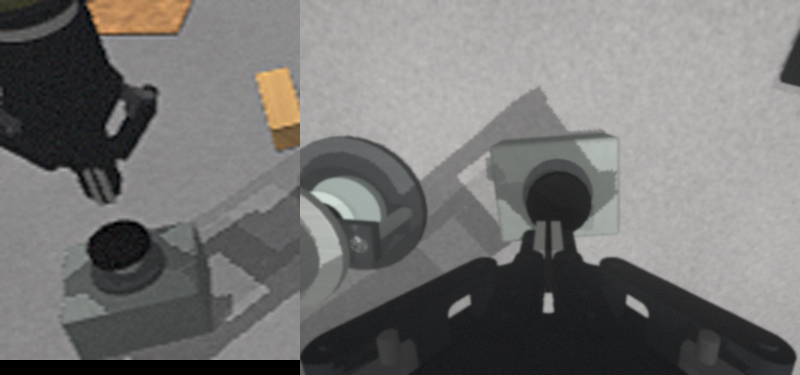

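The plunger's head centre is about 10 px, or 6 mm, to the right of the finger line, which is well inside the 25 mm radius. I trim y and press.

Emit:
{"op": "arm_command", "data": {"deltas": [[0,0.001,0.005,0.015,0],[0,0,0,0.015,0],[0,0,0,0.01,0],[0,0,0,0.004,0],[0,0,0,0.004,0],[0,0,0,0.004,0],[0,0,0,0.003,0],[0,0,0,0.003,0]]}}

```text
time_s: 11.13
eef_pos: [0.5938, -0.3315, 0.077]
tcp_rot: [3.101, 0.505, 0.0]
wrist_force: [-3.3, 1.4, 5.6]
finger_gap: 0.0
grasp_force: 2.7
```

Emit:
{"op": "arm_command", "data": {"deltas": [[0,0,0,0.001,0],[0,0,0,0,0],[0,0,0,0,0],[0,0,0,0,0]]}}

```text
time_s: 11.47
eef_pos: [0.5939, -0.3314, 0.0762]
tcp_rot: [3.101, 0.505, 0.0]
wrist_force: [-2.8, 1.4, 5.7]
finger_gap: 0.0001
grasp_force: 2.7
```

Emit:
{"op": "arm_command", "data": {"deltas": [[0,0,0,0.001,0],[0,0,0,0.001,0],[0,0,0,0,0],[0,0,0,0,0],[0,0,0,0,0]]}}

```text
time_s: 11.88
eef_pos: [0.594, -0.3316, 0.076]
tcp_rot: [3.1, 0.505, 0.0]
wrist_force: [-5.0, 3.3, 11.3]
finger_gap: -0.0003
grasp_force: 6.0
```

Hard stop reached: 11 N, with the tip held at 0.076. I retract and check.

Emit:
{"op": "arm_command", "data": {"deltas": [[0,0,0,-0.005,0],[0,0,0,-0.01,0],[0,0,0,-0.02,0],[0,0,0,-0.03,0],[0,0,0,-0.03,0],[0,0,0,-0.03,0],[0,0,0,-0.02,0],[0,0,0,0,0]]}}

```text
time_s: 12.55
eef_pos: [0.5965, -0.3332, 0.2258]
tcp_rot: [3.093, 0.504, 0.014]
wrist_force: [1.1, -1.1, 1.8]
finger_gap: -0.0
grasp_force: 0.0
```

Emit:
{"op": "arm_command", "data": {"deltas": [[0,0,0,0,0],[0,0,0,0,0],[0,0,0,0,0],[0,0,0,0,0]]}}

```text
time_s: 12.88
eef_pos: [0.593, -0.3309, 0.2158]
tcp_rot: [-3.098, -0.504, 0.004]
wrist_force: [0.8, -0.8, 0.9]
finger_gap: 0.0001
grasp_force: 0.0
```

```bash
python3 - <<'E'
from h import *
st(); s=eyes.capture("scene"); cv2.imwrite("pics/s6.png",s[:,:,::-1])
E
```

```text
{'time_s': 12.8833, 'eef_pos': [0.593, -0.3309, 0.2158], 'tcp_rot': [-3.0982, -0.5044, 0.0043], 'wrist_force': [0.7651, -0.7991, 0.9185], 'finger_gap': 0.0001, 'grasp_force': 0.0, 'joints': [-0.588, 0.1979, 1.5933, 0.0, 1.3541, 0.66]}
```

View pics/s6.png

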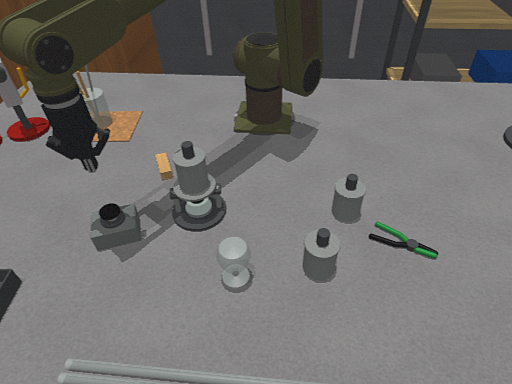

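The loaded pot stands upright on the lowered plate at (191,170). The plunger is back up at (110,211), the arm is clear, and the light pots, bulb, pliers and block have not moved.

```bash
python3 -c "
from h import *
print(order.job_done())"
```

```text
the job is handed in; nothing more can be done
None
```

I handed the job in at about 13 s of the 64 s allowed: the loaded pot (the first one I lifted, about 8 N) stands centred on the press with the plate down, the timer plunger was pushed to its stop and came back up, and nothing else was moved; the interface gave no verdict.

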